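Open the push-and-turn descaler tub and hold its cap

ROBOT

A 6-joint arm with a two-finger parallel gripper is mounted at the origin on the work surface. World frame = base frame: x ahead of the robot, y to its left, z up, the work surface at z = 0. Lengths are in m, angles in rad, forces in N, time in s.
With the tool pointing down it reaches from about 0.3 to 0.775 m from the base axis. Payload 14.6 kg.
Tool frame: the origin (TCP) lies at the centre of the arm's flange, where the gripper is bolted on; the fingertips stand 199 mm ahead of it and the grasp point (between the pads) lies 180 mm ahead of it; z points along the fingers, y is the line along which they close (so a half turn about z gives the same grasp; the last joint's range is limited). The gripper opens to 94 mm and grips with 3 to 60 N. Pads are 16 mm wide; open, the fingers measure 119 mm over their backs; the gripper's body (75 mm by 177 mm) begins 78 mm behind the grasp point.
Start: joints at [-1.221, 0.3, 1.521, -0, 1.321, -0.067], TCP at [0.223, -0.503, 0.405] pointing down, gripper open.
Joint ranges: [-3.03, 3.03], [-0.79, 2.21], [0.23, 2.52], [-1.04, 4.18], [0, 3.07], [-2.55, 2.55]. Speed limits (rad/s): [2.22, 2.22, 2.57, 3.14, 3.14, 3.14].

INTERFACE

Orientations are given as [roll, pitch, yaw] about the fixed x, y, z axes, in that order (R = Rz(yaw) Ry(pitch) Rx(roll)).
In Python, from station import ctrl gives the robot as it stands. The module is installed in compiled form; this text tells all that it offers.
- The arm moves only by the tool servo_tool, never from a script. Its argument "motion" is a list of rows, each a list of 5 numbers: the closure, from 0 (fully open) to 1 (shut), then the shift along the world's x, y, z in cm, then the turn about the world's z in degrees. A call has 1 to 20 rows; each row is the pose to reach, as a shift and turn from the pose commanded when the call began; what a row does not reach only later rows make up. A row lasts 1/8 s, in which the tool goes at most 62.5 mm and 10.7 degrees, less where a joint would pass 70% of its speed; a pose out of reach is approached as far as the arm can. A call with a gripper value outside its range is refused whole. The fingers move at their own pace and stop on an object; "squeeze" is the grip in N (left out, the last holds). Time passes only in rows, so rows that repeat a pose let the fingers close. It gives the time, the measured TCP pose, the force, the opening and the grip force at its end, in the units of the state.
- ctrl.get_obs(): the state, without advancing time (a new reading comes with each control period).
- ctrl.camera(name): name is "scene" or "top"; returns a dict with "image" (384x512x3 uint8, red, green, blue), "fx", "fy", "cx", "cy" (pixels), "camera_from_world" (4x4, takes a point from world to camera coordinates). Camera axes: x right, y up, looking along -z (the intrinsics and any distortion apply to the point x, -y, -z); pixel columns grow to the right and rows downward; lengths in m; the calibration is good to about 2 mm. A picture is of the moment at which its call begins. There is no depth.
- ctrl.hand_in(): hands the job in; it is judged then, once.
The state is a dict: "time_s": time; "qpos": joint angles; "joint_vel": joint speeds; "tau": joint torques, N m; "ee_pos": TCP position; "eef_rot": TCP orientation; "force": force on the tool from outside, world axes, zero at the start; "moment": the same for the moment, N m; "grip_width": finger opening in m; "grip_force": force on a finger pad.
Only numpy, scipy, OpenCV 4.12 (cv2) and the standard library are available. Lean on these libraries where they do the work, as an engineer would, in place of code of your own. Each camera call takes 0.05 s, during which the arm holds its last target. There are 200 camera calls.

TASK

The kettle needs descaling: open the tub of descaling tablets with the orange push-and-turn cap, which stands in the slate-grey counter caddy. Press the cap down against its spring, keep it down while you twist it anticlockwise (seen from above) until you feel it come up against its stop, then lift it straight off and finish while still holding it in the gripper, level, a few centimetres above the open mouth and clear of everything else. The tub stays standing in its well of the caddy, and the other things on the counter are left where they are.

Things in the scene. Friction and masses are not known exactly. Their poses are not given: they have to be found in the camera images.
- tub: white plastic tub of descaling tablets, orange band, 92 (x) by 72 (y) mm, shoulder top at 110 mm, round neck 41 mm across with its rim at 142 mm; origin at the centre of its underside, z up. Loose, 0.36 to 0.68 kg. Stands in an end well of the caddy with 2 mm of play on each side; the well walls keep it from turning.
- cap: orange ribbed push-and-turn cap, 60 mm across, 30 mm tall, 50 g; origin at the centre of its underside, z up, x along the white pointer on its top. Locked, its x lies along the tub's x (3 degrees of play) and its underside is 123 mm above the tub's. Lugs inside keep it from turning or coming off until it is pressed 4.5 mm down; do not force it. A grip of 50 to 80 N on its sides holds it well
- liner (a joint): spring liner inside the cap: how far the cap is pressed down on the neck, in m, 0 when locked or off, 0.0075 when bottomed hard. The push needed is 5 N to start, 9 N to free the lugs (4.5 mm), 11 N to bottom; a little more than 11 N keeps it safely down
- cap_top (a point): centre of the cap's flat top, 30 mm above its underside (153 mm above the tub's underside when locked)
- open_dot (a point): green dot on the tub's shoulder, 38 mm from the neck's axis: about where the cap's pointer ends. Pressed down, the cap turns anticlockwise (from above) with under 0.2 N m; from 34 degrees past locked it is free to lift, at about 51 it meets a hard stop (1 N m at once). Ease the twist back some 5 to 8 degrees from the stop before lifting, or the rubbing lugs may drag the tub up
- lock_dot (a point): red dot on the tub's shoulder, 38 mm from the neck's axis towards the tub's +x: where the cap's pointer is when locked. If the press is eased between 3 and 34 degrees of twist, the lugs catch again
- tub_mouth (a point): centre of the tub's neck rim, 142 mm above the tub's underside; it is open once the cap is off
- caddy: slate-grey stoneware caddy fixed on the counter, 106 (x) by 262 (y) mm, walls 60 mm tall and 5 mm thick, floor 6 mm thick; origin at the centre of its underside. Two end wells, 96 x 76 mm, centred 88 mm to either side of the middle along y, and a 90 mm wide middle tray
- salt_tub: another white tub of the same body in the other end well, blue band and small blue cap (54 mm across, top at 142 mm); leave alone; origin at the centre of its underside
- nail_brush: wooden nail brush, 78 x 44 x 40 mm, lying in the caddy's middle tray; leave alone; origin at its underside
- kettle: stainless kettle, 176 mm across, 220 mm tall over its black handle, spout towards its -x (150 mm from the centre); leave alone; origin at the centre of its underside
- mug: white mug, 80 mm across, 92 mm tall, handle on its +y side; leave alone; origin at its underside
- side_plate: white side plate, 170 mm across, 20 mm tall; leave alone; origin at its underside
- pepper_mill: dark wooden pepper mill, 56 mm across, 165 mm tall; leave alone; origin at its underside
Things that resemble listed ones, but are neither listed nor needed, are in the scene too. What is meant by the cap is not blue, and is the larger of those in its own colour.

How it is judged:
On the way, in this order (a step that is already met when the one before it is completed fails the run):
1. the cap is pressed down against its spring, past its catch, while still at its locked angle (z of cap in the frame of tub below 0.1185 m and angle between the x axis of cap and the x axis of tub, either way round below 0.2 rad), for 0.05 s.
2. the cap is twisted anticlockwise to its stop (to within about 10 degrees: 41 degrees or more past locked), still down on the neck (angle between the x axis of cap and the x axis of tub, either way round above 0.72 rad and z of cap in the frame of tub below 0.126 m), for 0.05 s.
At the end, for the whole second after the job is handed in: The gripper holds the orange cap at rest, level within 15 degrees, its underside 20 to 150 mm above the tub's rim and within 30 mm of straight above the mouth, touching the tub nowhere; the tub stands upright on the floor of its well in the caddy, not touched by the arm (z of cap in the frame of tub_mouth between 0.02 and 0.15 m and horizontal distance between cap and tub_mouth below 0.03 m and angle between cap's own z axis and vertical below 0.26 rad and linear speed of cap below 0.03 m/s and contact force between cap and the fingers above 2 N and contact force between cap and tub below 0.05 N and contact force between cap and caddy below 0.05 N and horizontal distance between tub and caddy between 0.08 and 0.096 m and z of tub in the frame of caddy below 0.01 m and angle between tub's own z axis and vertical below 0.06 rad and contact force between tub and the arm below 0.05 N); the arm keeps its last pose, push and grip.
It fails at once if the tub is lifted more than 15 mm off the caddy's floor or tipped more than 10 degrees (z of tub in the frame of caddy above 0.021 m or angle between tub's own z axis and vertical above 0.175 rad).
It fails at once if another thing on the counter is shifted by more than 20 mm (distance of any of salt_tub, nail_brush, kettle, mug, side_plate, pepper_mill from where it was at the start of the episode above 0.02 m).
It also fails if it takes over 38 s, if anything falls off the work surface, if the arm or the gripper's body presses on something with over 40 N, if the wrist force passes 120 N, or if a joint passes its speed limit or range.

## Working session

There is one attempt and no reset: what is moved stays moved. The work goes in short steps, Python scripts to look and compute and a tool call to move; the robot and the scene stay as the last step left them, time stands still between calls to the robot, and variables do not carry over. Pictures are saved under pics/ and viewed, at most 10 in all, crops included, and the job is handed in when it is done.

Besides the shell and the picture viewer there is one more tool, called after "Emit:" as name(argument=value, ...), one argument or row to a line, values as JSON. servo_tool: Moves the arm, as the interface text tells. Its arguments: {"type":"object","properties":{"motion":{"type":"array","items":{"type":"array","items":{"type":"number"}}},"squeeze":{"type":"number"}},"required":["motion"]}

```bash
mkdir -p pics; cat > h.py <<'E'
import numpy as np, cv2
from station import ctrl
def ray(c,u,v):
    T=np.array(c["camera_from_world"]);R=T[:3,:3];t=T[:3,3]
    d=np.array([(u-c["cx"])/c["fx"],-(v-c["cy"])/c["fy"],-1.])
    return -R.T@t, R.T@d
def atz(c,u,v,z):
    o,d=ray(c,u,v);return o+d*(z-o[2])/d[2]
def proj(c,p):
    T=np.array(c["camera_from_world"]);q=T[:3,:3]@np.array(p)+T[:3,3]
    return c["cx"]+c["fx"]*q[0]/-q[2], c["cy"]-c["fy"]*q[1]/-q[2]
E
python3 - <<'E'
from h import *
for n in("scene","top"):
    c=ctrl.camera(n);cv2.imwrite(f"pics/{n}1.png",c["image"][:,:,::-1])
    print(n,c["fx"],c["fy"],c["cx"],c["cy"],[k for k in c],ray(c,c["cx"],c["cy"]))
print(ctrl.get_obs())
E
```

```text
scene 394.8257411503188 394.8257411503188 263.66339198073024 194.37937488778869 ['image', 'fx', 'fy', 'cx', 'cy', 'camera_from_world'] (array([ 0.9810025 , -0.53207727,  1.10121611]), array([-0.38992556,  0.42900597, -0.81480792]))
top 472.108688534672 472.108688534672 255.43883266370418 184.54042675700393 ['image', 'fx', 'fy', 'cx', 'cy', 'camera_from_world'] (array([0.23781115, 0.00400866, 1.69266565]), array([ 0.17446678, -0.00875746, -0.98462412]))
{'time_s': 0.1, 'qpos': array([-1.22061376e+00,  3.00422807e-01,  1.52148471e+00,  3.26935878e-05,
        1.32068752e+00, -6.66380619e-02]), 'joint_vel': array([ 0.00239039, -0.00098628, -0.0024862 , -0.00086087,  0.00060448,
       -0.00034131]), 'tau': array([ 2.21737464e-03, -5.32644582e+01, -3.53281903e+01,  7.10275839e-02,
        2.35299126e-02, -6.33047534e-05]), 'ee_pos': array([ 0.22264412, -0.50290017,  0.40415348]), 'eef_rot': array([-3.14059460e+00, -9.83453496e-05,  4.16812473e-01]), 'force': array([ 0.45702636,  0.13151566, -0.15875882]), 'moment': array([-0.05762124,  0.11040664, -0.01084136]), 'grip_force': 0.0, 'grip_width': 0.09377573463948262}
```

View pics/top1.png

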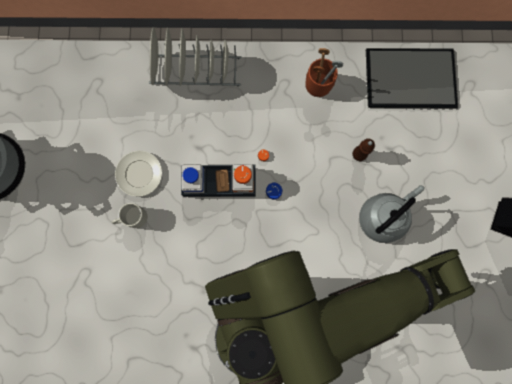

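View pics/scene1.png

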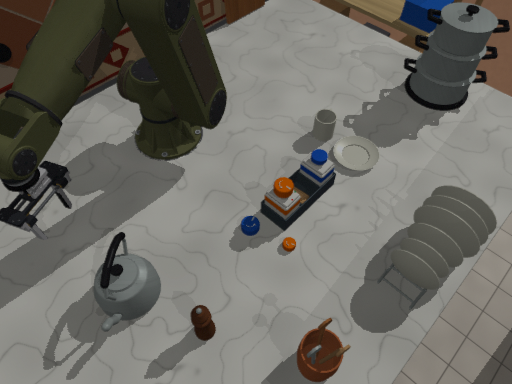

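The top view shows the caddy at about (218,180), with the orange-capped tub at its right (-y) end at (243,175). The scene view has the same cap at (284,186). Next I'll enlarge both.

```bash
python3 - <<'E'
from h import *
a=cv2.imread("pics/top1.png")[150:210,170:270];b=cv2.imread("pics/scene1.png")[140:235,245:345]
a=cv2.resize(a,(800,480),interpolation=cv2.INTER_CUBIC);b=cv2.resize(b,None,fx=6,fy=6,interpolation=cv2.INTER_CUBIC)
cv2.imwrite("pics/a.png",a);cv2.imwrite("pics/b.png",b)
E
```

```text
(no output)
```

View pics/a.png

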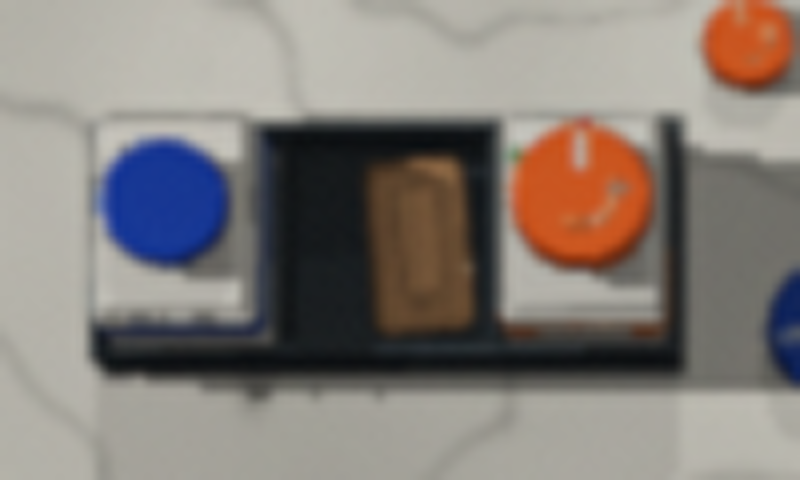

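View pics/b.png

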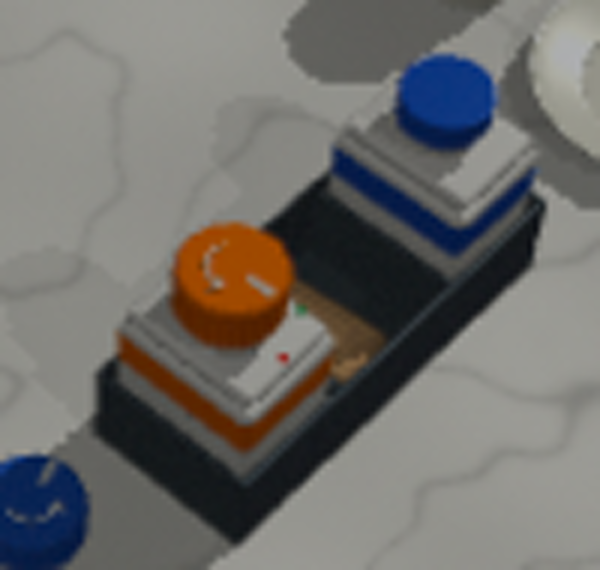

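Crop a shows the cap top centred at (581,194) with its white pointer toward +x, and the blue cap at (165,201). Crop b has the cap top at (234,266), the red dot at (284,358) and the green dot at (302,309).

```bash
python3 - <<'E'
from h import *
t=ctrl.camera("top");s=ctrl.camera("scene")
A=lambda x,y,z:atz(t,170+(x+.5)/8-.5,150+(y+.5)/8-.5,z).round(4)
B=lambda x,y,z:atz(s,245+(x+.5)/6-.5,140+(y+.5)/6-.5,z).round(4)
print("cap",A(581,194,.159),B(234,266,.159))
print("ptr",A(580,130,.159),A(580,168,.159),B(248,278,.159),B(272,293,.159))
print("blue",A(165,201,.148),B(446,88,.148))
print("dots",B(284,358,.116),B(302,309,.116))
print("caddy bottom edge",A(100,372,.0),A(680,372,.0), "right",A(682,120,.06),A(682,345,.06))
print("caddy scene",B(98,372,.06),B(246,486,.06),B(545,205,.06))
# ellipse fit of orange mask, both views
for n,c,bx in(("t",t,(225,160,262,190)),("s",s,(270,170,300,205))):
    im=c["image"];h=cv2.cvtColor(im,cv2.COLOR_RGB2HSV)
    m=((h[...,0]<14)&(h[...,1]>180)&(h[...,2]>(200 if n=="t" else 130))).astype(np.uint8)
    k=np.zeros_like(m);k[bx[1]:bx[3],bx[0]:bx[2]]=m[bx[1]:bx[3],bx[0]:bx[2]]
    ys,xs=np.nonzero(k);print(n,xs.min(),xs.max(),ys.min(),ys.max(),atz(c,(xs.min()+xs.max())/2,(ys.min()+ys.max())/2,.159))
E
```

```text
cap [0.5455 0.0343 0.159 ] [0.5463 0.0333 0.159 ]
ptr [0.5726 0.035  0.159 ] [0.5564 0.0348 0.159 ] [0.5563 0.0327 0.159 ] [0.5709 0.034  0.159 ]
blue [0.5439 0.2077 0.148 ] [0.5429 0.2076 0.148 ]
dots [0.5836 0.0334 0.116 ] [0.57  0.063 0.116]
caddy bottom edge [0.4943 0.2545 0.    ] [ 0.4953 -0.008   0.    ] right [ 0.5989 -0.0081  0.06  ] [ 0.4981 -0.0084  0.06  ]
caddy scene [ 0.4959 -0.0104  0.06  ] [ 0.5999 -0.0086  0.06  ] [0.5973 0.247  0.06  ]
t 235 248 168 180 [0.5448161  0.03661794 0.159     ]
s 275 292 178 199 [0.55748016 0.02051958 0.159     ]
```

Both cameras put the cap at about (0.5455, 0.034), with the tub yaw near 0. The dots, caddy edges and well spacing agree with that. I'll raise the arm to clear the kettle, then go above the cap with tool yaw 0.

Emit:
servo_tool(
  motion=[
    [0,0,0,5,0],
    [0,0,0,10,0],
    [0,3,5,10,-4],
    [0,6,10,10,-8],
    [0,9,15,10,-12],
    [0,12,20,10,-16],
    [0,15,25,10,-20],
    [0,18,30,10,-24],
    [0,21,35,10,-24],
    [0,24,40,10,-24],
    [0,27,45,10,-24],
    [0,30,50,10,-24],
    [0,32.3,53.7,8,-24],
    [0,32.3,53.7,5,-24],
    [0,32.3,53.7,2,-24],
    [0,32.3,53.7,0,-24],
    [0,32.3,53.7,0,-24],
    [0,32.3,53.7,0,-24],
  ],
)

```text
time_s: 2.45
ee_pos: [0.5458, 0.0341, 0.4056]
eef_rot: [-3.142, -0.001, -0.002]
force: [-0.6, -0.7, 0.3]
grip_width: 0.094
grip_force: 0.0
```

Emit:
servo_tool(
  motion=[
    [0,0,0,-3,0],
    [0,0,0,-5,0],
    [0,0,0,-6.5,0],
    [0,0,0,-7.3,0],
    [0,0,0,-7.8,0],
    [0,0,0,-7.8,0],
    [0,0,0,-7.8,0],
  ],
)

```text
time_s: 3.32
ee_pos: [0.5457, 0.0341, 0.3272]
eef_rot: [-3.142, -0.001, -0.002]
force: [0.5, -0.1, -0.4]
grip_width: 0.094
grip_force: 0.0
```

```bash
python3 - <<'E'
from h import *
s=ctrl.camera("scene");b=s["image"][100:235,215:365,::-1]
cv2.imwrite("pics/c.png",cv2.resize(b,None,fx=4,fy=4,interpolation=cv2.INTER_CUBIC))
o=ctrl.get_obs();print(o["ee_pos"],o["force"],o["qpos"])
E
```

```text
[0.54572336 0.03410888 0.32716659] [0.37357443 0.04548863 0.54305305] [-4.56472123e-03  3.68359528e-01  1.61867648e+00 -6.33042786e-06
  1.15371673e+00  1.56826311e+00]
```

View pics/c.png

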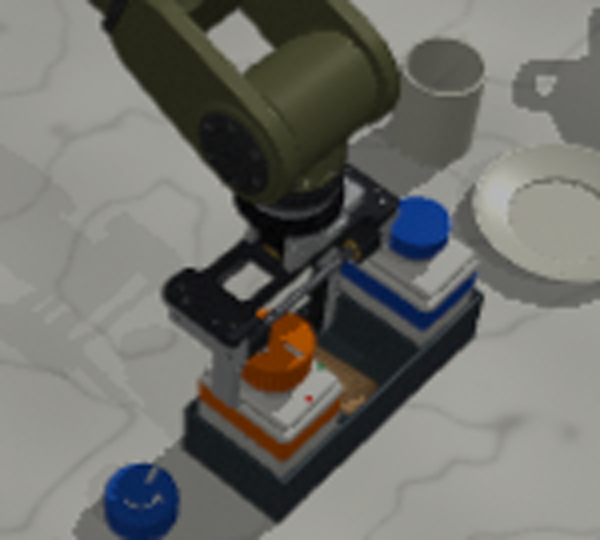

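The picture shows the fingers either side of the orange cap at about (283,350), clear of the shoulder and of the salt tub. Now I'll close.

Emit:
servo_tool(
  motion=[
    [1,0,0,0,0],
    [1,0,0,0,0],
    [1,0,0,0,0],
    [1,0,0,0,0],
    [1,0,0,0,0],
    [1,0,0,0,0],
  ],
  squeeze=60,
)

```text
time_s: 4.12
ee_pos: [0.5457, 0.0341, 0.3267]
eef_rot: [3.142, 0.0, -0.002]
force: [-0.3, -0.3, -0.5]
grip_width: 0.0593
grip_force: 60.0
```

Emit:
servo_tool(
  motion=[
    [1,0,0,-0.2,0],
    [1,0,0,-0.4,0],
    [1,0,0,-0.6,0],
    [1,0,0,-0.6,0],
    [1,0,0,-0.6,0],
  ],
)

```text
time_s: 4.75
ee_pos: [0.5456, 0.0341, 0.3213]
eef_rot: [3.142, -0.001, -0.002]
force: [-4.1, -0.0, 8.5]
grip_width: 0.0596
grip_force: 60.0
```

Emit:
servo_tool(
  motion=[
    [1,0,0,-0.1,0],
    [1,0,0,-0.2,0],
    [1,0,0,-0.25,0],
    [1,0,0,-0.25,0],
    [1,0,0,-0.25,0],
  ],
)

```text
time_s: 5.38
ee_pos: [0.5457, 0.0341, 0.3191]
eef_rot: [3.142, -0.001, -0.002]
force: [-5.7, -0.6, 11.3]
grip_width: 0.0595
grip_force: 60.0
```

Emit:
servo_tool(
  motion=[
    [1,0,0,-0.1,0],
    [1,0,0,-0.1,0],
    [1,0,0,-0.1,4],
    [1,0,0,-0.1,8],
    [1,0,0,-0.1,12],
    [1,0,0,-0.1,16],
    [1,0,0,-0.1,16],
  ],
)

```text
time_s: 6.25
ee_pos: [0.5461, 0.0341, 0.319]
eef_rot: [3.14, -0.004, 0.278]
force: [-0.2, 0.5, 15.5]
grip_width: 0.0596
grip_force: 60.0
```

```bash
python3 -c "
from h import *
o=ctrl.get_obs();print(o['ee_pos'],o['eef_rot'],o['force'],o['moment'],o['grip_force'])"
```

```text
[0.54610179 0.03408712 0.31904365] [ 3.14040555 -0.00404392  0.27825043] [-0.15319524  0.51017029 15.49509382] [-0.01434226  0.18251264  0.08592768] 60.0062594935298
```

Turning freely at low torque, with a 15.5 N press. Continuing to near the stop.

Emit:
servo_tool(
  motion=[
    [1,0,0,0,4],
    [1,0,0,0,8],
    [1,0,0,0,12],
    [1,0,0,0,16],
    [1,0,0,0,20],
    [1,0,0,0,24],
    [1,0,0,0,28],
    [1,0,0,0,28],
  ],
)

```text
time_s: 7.25
ee_pos: [0.5462, 0.0341, 0.3191]
eef_rot: [3.139, -0.003, 0.767]
force: [-0.7, 0.0, 15.7]
grip_width: 0.0595
grip_force: 60.0
```

```bash
python3 -c "
from h import *
o=ctrl.get_obs();print(o['ee_pos'],o['eef_rot'],o['force'],o['moment'],o['grip_force'])"
```

```text
[0.54615236 0.03408446 0.31907433] [ 3.13850704 -0.00321006  0.7669216 ] [-0.66417189  0.019606   15.71618712] [-0.01997555 -0.00075335  0.07538889] 60.005983700975776
```

Emit:
servo_tool(
  motion=[
    [1,0,0,0,2],
    [1,0,0,0,4],
    [1,0,0,0,6],
    [1,0,0,0,7],
    [1,0,0,0,7],
  ],
)

```text
time_s: 7.88
ee_pos: [0.546, 0.0339, 0.319]
eef_rot: [3.139, -0.002, 0.888]
force: [-2.8, -1.6, 17.4]
grip_width: 0.0596
grip_force: 60.0
```

```bash
python3 -c "
from h import *
o=ctrl.get_obs();print(o['ee_pos'],o['eef_rot'],o['force'],o['moment'],o['grip_force'])"
```

```text
[0.54598716 0.03390929 0.31902146] [ 3.13895319e+00 -2.04645668e-03  8.87547579e-01] [-2.79936511 -1.55291753 17.37626477] [-0.2359387   0.68058635 -0.39152162] 60.00718175433576
```

Stop felt at 51°: the moment flips to -0.39 N m. I'll ease back 7° and lift slowly.

Emit:
servo_tool(
  motion=[
    [1,0,0,0,-3],
    [1,0,0,0,-6],
    [1,0,0,0,-7],
    [1,0,0,0,-7],
    [1,0,0,0.3,-7],
    [1,0,0,0.6,-7],
    [1,0,0,0.9,-7],
    [1,0,0,1.2,-7],
    [1,0,0,1.2,-7],
  ],
)

```text
time_s: 9.0
ee_pos: [0.5456, 0.0341, 0.329]
eef_rot: [-3.141, 0.0, 0.766]
force: [-0.7, 0.4, -0.2]
grip_width: 0.0594
grip_force: 60.0
```

```bash
python3 -c "
from h import *
o=ctrl.get_obs();print(o['ee_pos'],o['eef_rot'],o['force'],o['moment'],o['grip_force'])"
```

```text
[0.54558382 0.0341133  0.32898379] [-3.14128561e+00  2.91584693e-04  7.65886852e-01] [-0.65096136  0.37230305 -0.18837899] [-0.02974995  0.01304601 -0.04984221] 59.99978397041559
```

Emit:
servo_tool(
  motion=[
    [1,0,0,0.4,0],
    [1,0,0,0.8,0],
    [1,0,0,1.2,0],
    [1,0,0,1.8,0],
    [1,0,0,2.6,0],
    [1,0,0,3.6,0],
    [1,0,0,4.8,0],
    [1,0,0,6,0],
    [1,0,0,7,0],
    [1,0,0,7.5,0],
    [1,0,0,7.5,0],
    [1,0,0,7.5,0],
    [1,0,0,7.5,0],
  ],
)

```text
time_s: 10.62
ee_pos: [0.5456, 0.0341, 0.4038]
eef_rot: [-3.141, 0.001, 0.766]
force: [-1.0, -0.5, -1.1]
grip_width: 0.0596
grip_force: 60.0
```

```bash
python3 - <<'E'
from h import *
s=ctrl.camera("scene");b=s["image"][100:235,215:365,::-1]
cv2.imwrite("pics/d.png",cv2.resize(b,None,fx=4,fy=4,interpolation=cv2.INTER_CUBIC))
o=ctrl.get_obs();print(o["ee_pos"],o["force"],o["moment"],o["grip_width"],o["joint_vel"])
E
```

```text
[0.54565864 0.03408806 0.40384694] [-0.75729665 -0.19204361 -0.77272104] [-0.02760318  0.04630006  0.01552693] 0.05970055898818184 [ 0.00179775 -0.0013847  -0.00200823 -0.00031558 -0.00189102  0.00019167]
```

View pics/d.png

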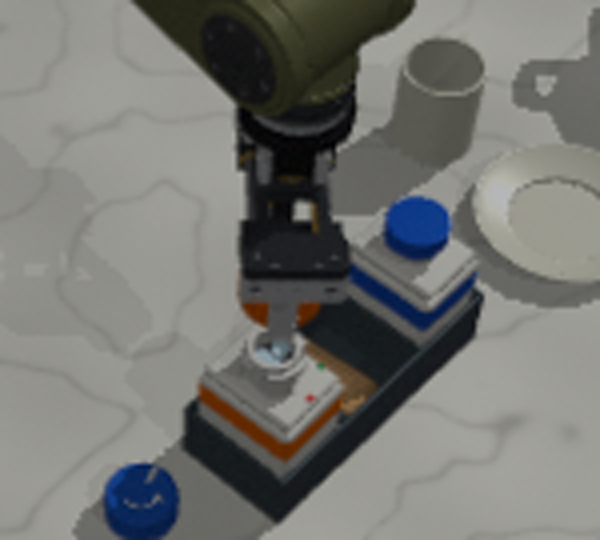

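The cap is held at (280,300), above the open mouth at (275,350), and the tub is still standing in its well. Handing in.

```bash
python3 -c "
from station import ctrl
print(ctrl.hand_in())"
```

```text
the job is handed in; nothing more can be done
None
```

The cap was pressed, twisted to its stop at 51°, eased back 7° and lifted off; I handed in with it held about 6 cm above the open mouth and the tub standing in its well (no verdict was returned).

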